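# Push the orange dish carriage home on its rail

## Task

On the two-lane slide, push the carriage with the orange end plate all the way along its rail, away from the robot, until it sits at the black rubber stops. Push on the raised pad with the white stripe, on its centre line, for it jams if pushed off-centre. Leave the blue carriage where it is.

Things in the scene. Friction and masses are not known exactly. Their poses are not given: they have to be found in the camera images.
- orange_push (a point): Where to push: centre of the robot-side face of a raised pad (20 mm wide, 6 mm proud, white vertical stripe) in the middle of the orange end plate (96 mm wide). Pad and plate reach from about 39 to 68 mm above the worktable here, clear over the rail, whose top is at 37 mm; the point is at 54 mm. Its x axis points along the carriage, the way to push.
- orange_carriage: The 0.3 kg white carriage behind that plate, 80 x 96 mm, with a 60 mm petri dish fixed on top, lower than the plate. Origin: underside centre, 52 mm ahead of the push point. It rides a T-rail, held by two short jaws: it slides at about 1 N if pushed on the pad, jams fast if pushed on the plate well off the centre line, and can turn up to 6 degrees in its play.
- blue_push (a point): The same point on the like carriage with the blue end plate, in the other lane (lanes 128 mm apart; which is left or right varies). It must stay where it is.
- base_mid (a point): Centre of the top of the fixed aluminium base plate, 300 x 250 mm, 22 mm above the worktable on rubber feet. Its x axis runs along both rails toward the stops; rails lie at y = +64 and -64 mm, are 284 mm long and reach 37 mm above the worktable. A carriage touching its black rubber stops has its push point at x = +40 mm here.

How it is judged:
By the outcome, as a careful person would: the job done as asked, in the order asked, and still so for the second after the job is handed in, with the robot touching nothing.
It also fails if it takes over 38 s, if anything falls off the work surface, if the arm or the gripper's body presses on something with over 40 N, if the wrist force passes 120 N, or if a joint passes its speed limit or range.

## Robot

A 6-joint arm with a two-finger parallel gripper is mounted at the origin on a cart in front of the work surface, level with it; the furniture and walls round the work are solid. World frame = base frame: x ahead of the robot, y to its left, z up, the work surface at z = 0. Lengths are in m, angles in degrees, forces in N, time in s.
With the tool pointing down it reaches from about 0.425 to 0.925 m from the base axis. Payload 12.5 kg.
Tool frame: the origin (TCP) lies midway between the tips of the shut fingers; the grasp point (between the pads) lies 19 mm behind it; z points along the fingers, y is the line along which they close (so a half turn about z gives the same grasp; the last joint's range is limited). The gripper opens to 85 mm and grips with 20 to 120 N. Pads are 22 mm wide; open, the fingers measure 114 mm over their backs; the gripper's body (76 mm by 85 mm) begins 54 mm behind the grasp point. The pads swing forward as they close: fully open they stand 13 mm farther back than shut.
Start: joints at [59.611, 28.126, 89.318, -0, 62.55, -6.05], TCP at [0.258, 0.569, 0.231] pointing down, gripper open.
Joint ranges: [-177.58, 177.58], [-47.91, 125.51], [2.72, 160], [-65.01, 245.01], [3.68, 167.84], [-153.87, 153.87]. Speed limits (degrees/s): [127.2, 127.2, 159.86, 180, 180, 180].

## Interface

Orientations are given as a 3x3 rotation matrix whose columns are the frame's x, y, z axes.
In Python, from cell import env, optics gives the robot as it stands.
- The arm moves only by the tool send_rows, never from a script. Its arguments are lists of equal length, an entry for each row: "travel": the shift along the tool's x, y, z in units of 25 mm (1.0 is 25 mm), a list of three; "turn": the turn about the tool's z in units of 6 degrees (1.0 is 6 degrees). A call has 1 to 8 rows; each row shifts and turns the commanded pose from where the row before left it, along the tool's axes as they then stand; what a row does not reach is not made up. A row lasts 1/8 s, in which the tool goes at most 62.5 mm and 10.7 degrees, less where a joint would pass 70% of its speed; a pose out of reach is approached as far as the arm can. A call is refused whole if a number of a shift passes 1 or a number of a turn 1, either way. A call with a gripper value outside its range is refused whole. "jaw" is the opening, from 0 (shut) to 1 (fully open), set as the call begins (left out, the last holds). The fingers move at their own pace and stop on an object; the grip force is fixed at half the most. Time passes only in rows, so rows that do not move let the fingers close. It gives the time, the measured TCP pose, the force, the opening and the grip force at its end, in the units of the state.
- env.sense(): the state, without advancing time (a new reading comes with each control period).
- optics.grab_frame(name): name is "side" or "top"; returns the picture (480x640x3 uint8, red, green, blue); there is no depth.
- optics.get_calibration(name): a dict with "fx", "fy", "cx", "cy" (pixels), "cam_to_world" (4x4, takes a point from camera to world coordinates). Camera axes: x right, y down, z forward; pixel columns grow to the right and rows downward; lengths in m; the calibration is good to about 2 mm. A picture is of the moment at which its call begins. get_calibration takes no time and is no camera call.
- env.sign_off(): hands the job in; it is judged then, once.
The state is a dict: "time_s": time; "q": joint angles; "joint_vel": joint speeds; "effort": joint torques, N m; "position": TCP position; "eef_rot": TCP orientation; "force": force on the tool from outside, world axes, zero at the start; "ft_torque": the same for the moment, N m; "grip_width": opening from 0.0 (shut) to 1.0 (fully open); "gripper_force": force on a finger pad.
Only numpy, scipy, OpenCV 4.12 (cv2) and the standard library are available. Lean on these libraries where they do the work, as an engineer would, in place of code of your own. Each camera call takes 0.05 s, during which the arm holds its last target. There are 200 camera calls.

## Working session

There is one attempt and no reset: what is moved stays moved. The work goes in short steps, Python scripts to look and compute and a tool call to move; the robot and the scene stay as the last step left them, time stands still between calls to the robot, and variables do not carry over. Pictures are saved under pics/ and viewed, at most 10 in all, crops included, and the job is handed in when it is done.

Besides the shell and the picture viewer there is one more tool, called after "Request:" as name(argument=value, ...), one argument or row to a line, values as JSON. send_rows: Moves the arm, as the interface text tells. Its arguments: {"type":"object","properties":{"travel":{"type":"array","items":{"type":"array","items":{"type":"number"}}},"turn":{"type":"array","items":{"type":"number"}},"jaw":{"type":"number"}},"required":["travel","turn"]}

```bash
mkdir -p pics
python3 - <<'E'
from cell import env, optics
import cv2, numpy as np
for n in("top","side"):
    im=optics.grab_frame(n); cv2.imwrite(f"pics/{n}0.png",im[:,:,::-1])
    c=optics.get_calibration(n); print(n,c["fx"],c["fy"],c["cx"],c["cy"],np.round(c["cam_to_world"],4).tolist())
s=env.sense(); print(s["time_s"],s["position"],np.round(s["eef_rot"],3).tolist(),s["grip_width"])
E
```

```text
top 517.1768637045813 517.1768637045813 325.23628672066957 242.9123605714653 [[-0.0145, -0.9967, 0.0804, 0.4488], [-0.9999, 0.0143, -0.0036, 0.0933], [0.0025, -0.0804, -0.9968, 0.9428], [0.0, 0.0, 0.0, 1.0]]
side 451.68649936256077 451.68649936256077 325.54688383299 240.99581799485895 [[0.8751, -0.1683, 0.4538, 0.1281], [-0.4834, -0.3506, 0.8021, -0.564], [0.0241, -0.9213, -0.3882, 0.4009], [0.0, 0.0, 0.0, 1.0]]
0.1 [0.25747248 0.56927285 0.23077747] [[-0.911, 0.412, -0.001], [0.412, 0.911, -0.001], [0.0, -0.001, -1.0]] 1.0010003365089972
```

View pics/top0.png

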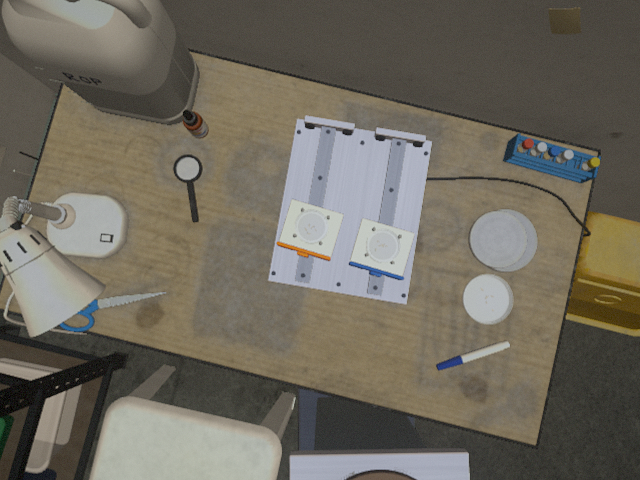

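View pics/side0.png

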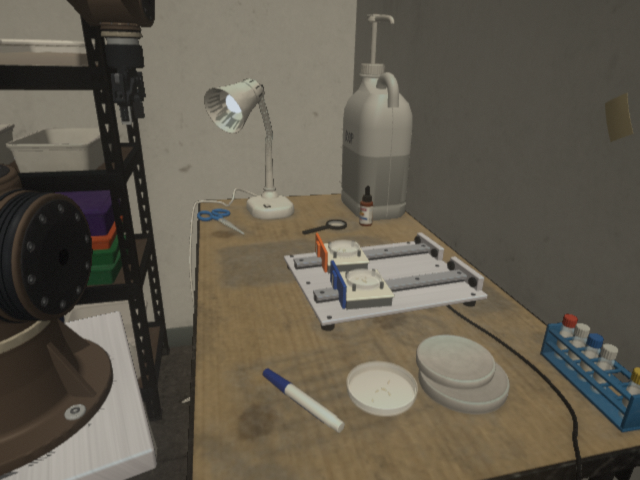

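Top view: orange plate at about (303,248) with its pad at (304,254), blue at (378,272), and stops at (330,125). The lamp head at (45,290) stands near the arm's path.

```bash
cat > h.py <<'E'
from cell import env, optics
import cv2, numpy as np
def ray(n,px):
    c=optics.get_calibration(n);T=np.array(c["cam_to_world"])
    d=T[:3,:3]@np.array([(px[0]-c["cx"])/c["fx"],(px[1]-c["cy"])/c["fy"],1]);return T[:3,3],d
def onz(n,px,z):
    o,d=ray(n,px);return (o+d*(z-o[2])/d[2])
def tri(p,q):
    o1,d1=ray("top",p);o2,d2=ray("side",q)
    s=np.linalg.lstsq(np.c_[d1,-d2],o2-o1,rcond=None)[0]
    a=o1+s[0]*d1;b=o2+s[1]*d2;return (a+b)/2,np.linalg.norm(a-b)
def omask(im,lo=5,hi=18):
    h=cv2.cvtColor(im,cv2.COLOR_RGB2HSV);m=cv2.inRange(h,(lo,170,120),(hi,255,255));return m
E
python3 - <<'E'
from h import *
t=cv2.cvtColor(cv2.imread("pics/top0.png"),cv2.COLOR_BGR2RGB)
m=omask(t)
for nm,mm in(("or",m),("bl",omask(t,100,118))):
    cs,_=cv2.findContours(mm,cv2.RETR_EXTERNAL,cv2.CHAIN_APPROX_NONE)
    for c in cs:
        x,y,w,h=cv2.boundingRect(c)
        if cv2.contourArea(c)>60 and 250<x<430 and y>180:
            r=cv2.minAreaRect(c);b=cv2.boxPoints(r)
            print(nm,(x,y,w,h),b.round(1).tolist()); print(np.array([onz("top",p,.068)[:2] for p in b]).round(4).tolist())
for p in [(298,118),(433,141),(407,303),(269,281)]: print(p,onz("top",p,.022).round(4))
# rail corner features: screws on rails z=.037
cr=lambda im,x,y,w,h,k:cv2.resize(im[y:y+h,x:x+w],None,fx=k,fy=k,interpolation=cv2.INTER_CUBIC)
s=cv2.imread("pics/side0.png")[:,:,::-1]
a=cr(t,262,105,180,205,2.9);b=cr(t,270,230,70,50,5)
o=np.zeros((600,800,3),np.uint8);o[:a.shape[0],:a.shape[1]]=a
q=cr(s,290,225,90,80,3);o[:q.shape[0],525:525+q.shape[1]]=q; b=cr(t,275,235,65,50,4);o[250:450,525:785]=b
cv2.imwrite("pics/crop0.png",o[:,:,::-1])
E
```

```text
or (277, 242, 53, 18) [[275.3999938964844, 247.60000610351562], [277.1000061035156, 241.60000610351562], [329.6000061035156, 257.0], [327.79998779296875, 263.0]]
[[0.5126, 0.1748], [0.5228, 0.1717], [0.4953, 0.0831], [0.4852, 0.0863]]
(298, 118) [0.752  0.1363 0.022 ]
(433, 141) [ 0.7059 -0.1084  0.022 ]
(407, 303) [ 0.4142 -0.0532  0.022 ]
(269, 281) [0.4566 0.1908 0.022 ]
```

View pics/crop0.png

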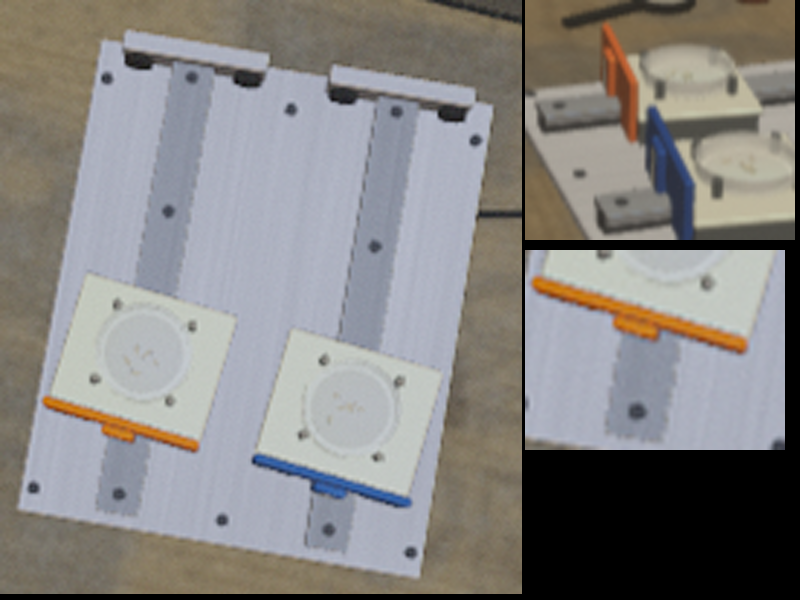

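Crop: the pad's top front edge centre is at top pixel (302.8,256). The carriage is tilted about 6° on the rail, and the lane is clear to the black stops.

Run:
```python
from h import *
print("pad",onz("top",(302.75,256),.068).round(4))
for a,b in [((302.75,256),(322,252))]: pass
for nm,a,b in [("bulb face",(85,300),(236,103)),("headmid",(45,290),(228,110)),("headtop",(20,235),(258,88)),("headlow",(35,332),(222,132)),("joint",(20,210),(262,90)),("base",(95,225),(270,205))]:
    p,e=tri(a,b);print(nm,p.round(3),round(e,3))
for z in(.2,.3,.4): print(z,[onz("top",p,z)[:2].round(3).tolist() for p in((104,290),(35,335),(5,290))])
c=optics.get_calibration("top");
yaw=np.radians(-10.5);u=np.array([np.cos(yaw),np.sin(yaw)]);n=np.array([-u[1],u[0]])
mid=np.array([.5822,.0414]);print("pad in base frame",(onz("top",(302.75,256),.068)[:2]-mid)@np.c_[u,n])
# rail centre check: screws on rails at z=.037
for p in [(192,77),(168,211),(119,494),(397,111),(375,246),(329,530)]:
    q=(262+p[0]/2.9,105+p[1]/2.9);w=onz("top",q,.037)[:2];print(w.round(4),((w-mid)@np.c_[u,n]).round(4))
```

```text
pad [0.4976 0.1285 0.068 ]
bulb face [0.438 0.389 0.296] 0.009
headmid [0.446 0.453 0.273] 0.003
headtop [0.516 0.459 0.319] 0.006
headlow [0.412 0.478 0.229] 0.046
joint [0.539 0.468 0.313] 0.013
base [0.561 0.503 0.02 ] 0.002
0.2 [[0.446, 0.408], [0.384, 0.504], [0.448, 0.549]]
0.3 [[0.446, 0.365], [0.392, 0.449], [0.448, 0.488]]
0.4 [[0.447, 0.323], [0.401, 0.394], [0.448, 0.426]]
pad in base frame [-0.09902638  0.07025873]
[0.7215 0.0818] [0.1296 0.0651]
[0.638  0.0977] [0.0446 0.0656]
[0.4655 0.1297] [-0.1308  0.0655]
[ 0.6984 -0.0441] [ 0.1298 -0.0629]
[ 0.6145 -0.0284] [ 0.0445 -0.0628]
[0.442  0.0035] [-0.1309 -0.0628]
```

Pad at base-frame (-99,+70) mm, rail line at y≈+65, yaw -10.5°. I'll shut the jaw, turn -x of the tool along the rail, then swing in clear of the lamp.

Request:
send_rows(
  travel=[
    [0, 0, 0],
    [0, 0, 0],
    [0, 0, 0],
    [-0.2, -0.8, 0],
    [-0.2, -0.9, 0],
    [-0.2, -0.9, 0],
    [-0.2, -0.9, 0],
    [-0.2, -0.9, 0],
  ],
  turn=[-0.8, -0.8, -0.7, 0, 0, 0, 0, 0],
  jaw=0,
)

```text
time_s: 1.1
position: [0.2619, 0.4559, 0.231]
eef_rot: [[-0.983, 0.183, -0.0], [0.183, 0.983, -0.0], [0.0, -0.0, -1.0]]
force: [-0.3, -0.2, 0.1]
grip_width: 0.002
gripper_force: 0.0
```

Request:
send_rows(
  travel=[
    [-0.25, -0.9, 0],
    [-0.25, -0.9, 0],
    [-0.25, -0.9, 0],
    [-0.25, -0.9, 0],
    [-0.8, -0.8, 0],
    [-0.8, -0.8, 0],
    [-0.8, -0.8, 0],
    [-0.8, -0.8, 0],
  ],
  turn=[0, 0, 0, 0, 0, 0, 0, 0],
)

```text
time_s: 2.1
position: [0.3345, 0.2696, 0.2312]
eef_rot: [[-0.983, 0.183, -0.0], [0.183, 0.983, -0.0], [0.0, -0.0, -1.0]]
force: [-0.3, -0.1, -0.7]
grip_width: 0.003
gripper_force: 0.0
```

Request:
send_rows(
  travel=[
    [-0.9, -0.75, 0],
    [-0.9, -0.75, 0.2],
    [-0.9, -0.75, 0.8],
    [-0.9, -0.75, 0.8],
    [-0.9, -0.75, 0.8],
    [-0.8, -0.7, 0.8],
    [0, 0, 0.4],
    [0, 0, 0],
  ],
  turn=[0, 0, 0, 0, 0, 0, 0, 0],
)

```text
time_s: 3.1
position: [0.4434, 0.137, 0.1358]
eef_rot: [[-0.983, 0.183, -0.002], [0.183, 0.983, -0.0], [0.002, -0.0, -1.0]]
force: [-0.8, 0.2, 0.4]
grip_width: -0.001
gripper_force: 0.0
```

```bash
cat >> h.py <<'E'
mid=np.array([.5822,.0414]);yaw=np.radians(-10.5);U=np.array([[np.cos(yaw),-np.sin(yaw)],[np.sin(yaw),np.cos(yaw)]])
def st():
    s=env.sense();print(round(s["time_s"],2),"TCP base",((s["position"][:2]-mid)@U*1000).round(1),"z",round(s["position"][2]*1000,1),"F",np.round(s["force"],1))
E
python3 - <<'E'
from h import *
st()
E
```

```text
3.1 TCP base [-153.9   68.7] z 135.8 F [-0.8  0.2  0.4]
```

Request:
send_rows(
  travel=[
    [0, 0, 0.8],
    [0, 0, 0.8],
    [0, 0, 0.8],
    [0, 0, 0.8],
    [0, 0, 0.4],
    [0, 0, 0],
    [0, 0, 0],
  ],
  turn=[0, 0, 0, 0, 0, 0, 0],
)

```text
time_s: 3.98
position: [0.4443, 0.1371, 0.047]
eef_rot: [[-0.983, 0.183, 0.001], [0.183, 0.983, 0.0], [-0.001, 0.0, -1.0]]
force: [-0.0, -0.2, 0.5]
grip_width: -0.001
gripper_force: 0.0
```

Run:
```python
from h import *
st()
t=optics.grab_frame("top");s=optics.grab_frame("side")
cr=lambda im,x,y,w,h,k:cv2.resize(im[y:y+h,x:x+w],None,fx=k,fy=k,interpolation=cv2.INTER_CUBIC)
o=np.hstack([cr(t,240,200,100,120,4),cr(s,270,200,100,120,4)]);cv2.imwrite("pics/pre.png",o[:,:,::-1])
```

```text
3.98 TCP base [-153.    68.9] z 47.0 F [-0.  -0.2  0.5]
```

View pics/pre.png

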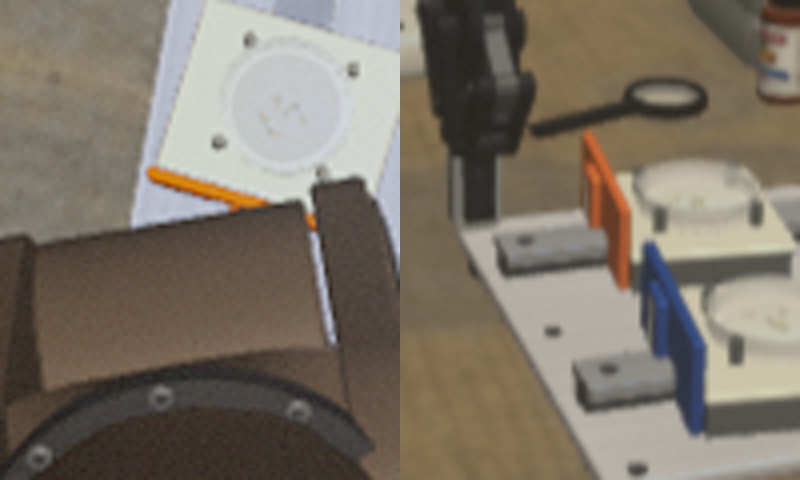

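The shut fingers stand before the pad (side crop (490,190), pad at (593,190)), above rail level. Approaching.

Request:
send_rows(
  travel=[
    [-0.4, 0, 0],
    [-0.4, 0, 0],
    [-0.4, 0, 0],
    [-0.2, 0, 0],
    [-0.2, 0, 0],
    [-0.2, 0, 0],
    [-0.2, 0, 0],
    [-0.2, -0.02, 0],
  ],
  turn=[0, 0, 0, 0, 0, 0, 0, 0],
)

```text
time_s: 5.08
position: [0.4983, 0.1263, 0.0463]
eef_rot: [[-0.983, 0.183, 0.0], [0.183, 0.983, 0.0], [0.0, 0.0, -1.0]]
force: [-1.0, 0.3, -0.1]
grip_width: -0.005
gripper_force: 0.5
```

Run:
```python
from h import *
st()
t=optics.grab_frame("top");s=optics.grab_frame("side")
cr=lambda im,x,y,w,h,k:cv2.resize(im[y:y+h,x:x+w],None,fx=k,fy=k,interpolation=cv2.INTER_CUBIC)
o=np.hstack([cr(t,260,170,100,120,4),cr(s,290,200,100,120,4)]);cv2.imwrite("pics/push1.png",o[:,:,::-1])
```

```text
5.08 TCP base [-97.9  68.2] z 46.3 F [-1.   0.3 -0.1]
```

View pics/push1.png

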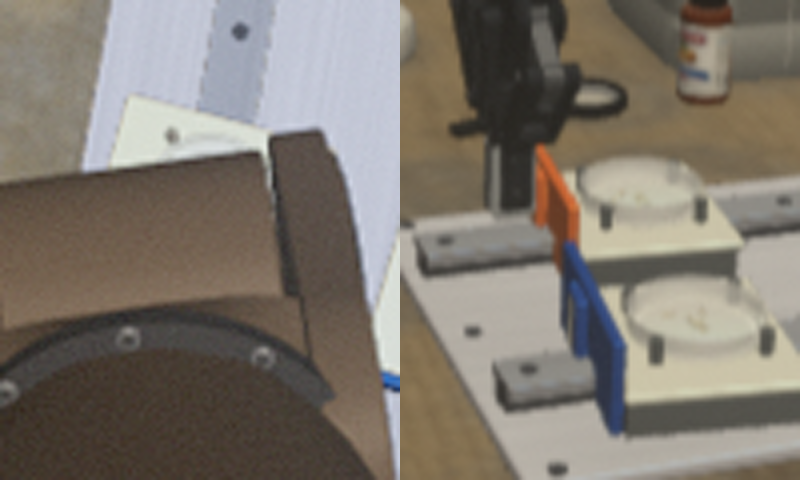

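Fingers rest on the pad (side crop (535,190)), and the carriage is moving at 1 N. Carrying on steadily.

Request:
send_rows(
  travel=[
    [-0.25, 0, 0],
    [-0.25, 0, 0],
    [-0.25, 0, 0],
    [-0.25, 0, 0],
    [-0.25, 0, 0],
    [-0.25, 0, 0],
    [-0.25, 0, 0],
    [-0.25, 0, 0],
  ],
  turn=[0, 0, 0, 0, 0, 0, 0, 0],
)

```text
time_s: 6.18
position: [0.5476, 0.1171, 0.0463]
eef_rot: [[-0.983, 0.183, 0.0], [0.183, 0.983, 0.0], [-0.0, 0.0, -1.0]]
force: [-1.1, -0.5, 0.8]
grip_width: -0.003
gripper_force: 0.6
```

Run:
```python
from h import *
st()
t=optics.grab_frame("top");s=optics.grab_frame("side")
cr=lambda im,x,y,w,h,k:cv2.resize(im[y:y+h,x:x+w],None,fx=k,fy=k,interpolation=cv2.INTER_CUBIC)
o=np.hstack([cr(t,260,150,100,120,4),cr(s,310,200,100,120,4)]);cv2.imwrite("pics/push2.png",o[:,:,::-1])
```

```text
6.17 TCP base [-47.8  68.1] z 46.3 F [-1.1 -0.5  0.8]
```

View pics/push2.png

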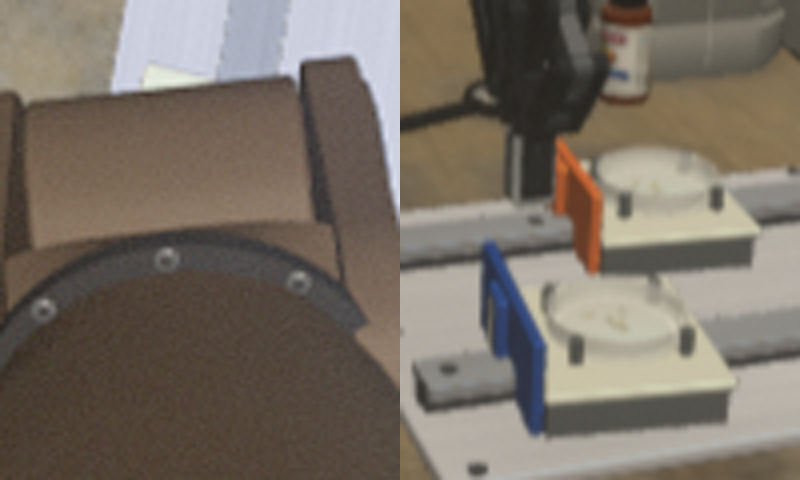

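The carriage is sliding well with blue unmoved. About 77 mm to go.

Request:
send_rows(
  travel=[
    [-0.25, 0, 0],
    [-0.25, 0, 0],
    [-0.25, 0, 0],
    [-0.25, 0, 0],
    [-0.25, 0, 0],
    [-0.25, 0, 0],
    [-0.25, 0, 0],
    [-0.25, 0, 0],
  ],
  turn=[0, 0, 0, 0, 0, 0, 0, 0],
)

```text
time_s: 7.28
position: [0.5968, 0.1079, 0.0463]
eef_rot: [[-0.983, 0.183, 0.0], [0.183, 0.983, 0.0], [-0.0, 0.0, -1.0]]
force: [-1.9, -0.2, 0.3]
grip_width: -0.005
gripper_force: 0.6
```

Request:
send_rows(
  travel=[
    [-0.2, 0, 0],
    [-0.2, 0, 0],
    [-0.15, 0, 0],
    [-0.15, 0, 0],
    [-0.1, 0, 0],
    [-0.05, 0, 0],
    [0, 0, 0],
  ],
  turn=[0, 0, 0, 0, 0, 0, 0],
)

```text
time_s: 8.15
position: [0.6174, 0.1041, 0.0463]
eef_rot: [[-0.983, 0.183, 0.0], [0.183, 0.983, 0.0], [-0.0, 0.0, -1.0]]
force: [-0.0, -0.0, 0.3]
grip_width: 0.001
gripper_force: 0.0
```

Run:
```python
from h import *
st()
```

```text
8.15 TCP base [23.2 68.1] z 46.3 F [-0.  -0.   0.3]
```

Request:
send_rows(
  travel=[
    [-0.05, 0, 0],
    [-0.05, 0, 0],
    [-0.05, 0, 0],
    [-0.05, 0, 0],
    [-0.05, 0, 0],
  ],
  turn=[0, 0, 0, 0, 0],
)

```text
time_s: 8.78
position: [0.6229, 0.1029, 0.0461]
eef_rot: [[-0.983, 0.183, -0.001], [0.183, 0.983, -0.0], [0.001, -0.0, -1.0]]
force: [-6.3, -0.3, 0.1]
grip_width: -0.0
gripper_force: 3.0
```

Request:
send_rows(
  travel=[
    [-0.04, 0, 0],
    [-0.04, 0, 0],
  ],
  turn=[0, 0],
)

```text
time_s: 9.02
position: [0.6236, 0.1026, 0.0458]
eef_rot: [[-0.983, 0.183, -0.005], [0.183, 0.983, -0.0], [0.004, -0.001, -1.0]]
force: [-13.0, 0.9, 3.8]
grip_width: 0.0
gripper_force: 6.4
```

Force rises at u≈+29 mm, exactly where the stops were predicted. Backing off and up to look.

Request:
send_rows(
  travel=[
    [0.1, 0, 0],
    [0.3, 0, 0],
    [0.6, 0, 0],
    [0.8, 0, 0],
    [0.8, 0, -0.5],
    [0.8, 0, -0.9],
    [0.8, 0, -0.9],
    [0.8, 0, -0.9],
  ],
  turn=[0, 0, 0, 0, 0, 0, 0, 0],
)

```text
time_s: 10.02
position: [0.5011, 0.1257, 0.127]
eef_rot: [[-0.983, 0.183, 0.0], [0.183, 0.983, 0.0], [-0.0, 0.0, -1.0]]
force: [0.1, -0.4, -1.0]
grip_width: -0.003
gripper_force: 0.0
```

Request:
send_rows(
  travel=[
    [0.8, 0.8, -0.8],
    [0.8, 0.8, -0.6],
    [0.8, 0.8, 0],
    [0.8, 0.8, 0],
    [0.5, 0.8, 0],
    [0, 0, 0],
  ],
  turn=[0, 0, 0, 0, 0, 0],
)

```text
time_s: 10.78
position: [0.4287, 0.2415, 0.1614]
eef_rot: [[-0.984, 0.181, 0.0], [0.181, 0.984, 0.0], [-0.0, 0.0, -1.0]]
force: [-0.1, 0.2, 0.7]
grip_width: -0.002
gripper_force: 0.0
```

Run:
```python
from h import *
st()
t=optics.grab_frame("top");s=optics.grab_frame("side")
cr=lambda im,x,y,w,h,k:cv2.resize(im[y:y+h,x:x+w],None,fx=k,fy=k,interpolation=cv2.INTER_CUBIC)
o=np.hstack([cr(t,270,105,100,120,4),cr(s,350,200,100,120,4)]);cv2.imwrite("pics/end.png",o[:,:,::-1])
m=omask(t)
m[:,:250]=0;m[:100]=0;m[:,430:]=0
c=max(cv2.findContours(m,0,1)[0],key=cv2.contourArea);b=cv2.boxPoints(cv2.minAreaRect(c))
print(np.array([(onz("top",p,.068)[:2]-mid)@U*1000 for p in b]).round(1).tolist())
```

```text
10.78 TCP base [-187.4  168.8] z 161.4 F [-0.1  0.2  0.7]
[[39.1, 111.3], [50.4, 111.3], [49.7, 18.7], [38.4, 18.8]]
```

View pics/end.png

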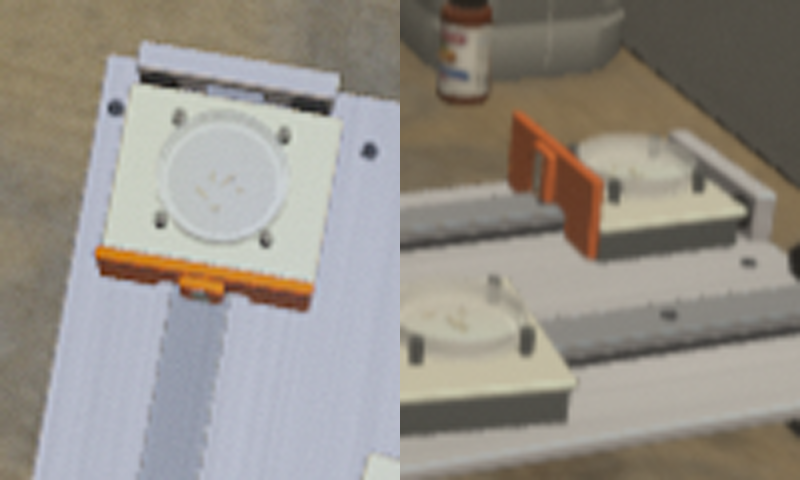

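The carriage is square, with its pad at about +39 mm. I'll make one gentle re-touch to rule out a rebound from the rubber.

Request:
send_rows(
  travel=[
    [-0.9, -0.7, 0],
    [-0.9, -0.7, 0],
    [-0.9, -0.7, 0],
    [-0.9, -0.7, 0],
    [-0.9, -0.7, 0],
    [-0.9, -0.6, 0],
    [0, 0, 0.8],
    [0, 0, 0.8],
  ],
  turn=[0, 0, 0, 0, 0, 0, 0, 0],
)

```text
time_s: 11.88
position: [0.5441, 0.1138, 0.1208]
eef_rot: [[-0.983, 0.185, 0.001], [0.185, 0.983, 0.0], [-0.001, 0.0, -1.0]]
force: [0.7, -0.4, -0.6]
grip_width: -0.001
gripper_force: 0.0
```

Request:
send_rows(
  travel=[
    [0, 0, 0.8],
    [0, 0, 0.8],
    [0, 0, 0.8],
    [0, 0, 0.5],
    [0, 0, 0],
    [0, 0, 0],
  ],
  turn=[0, 0, 0, 0, 0, 0],
)

```text
time_s: 12.62
position: [0.5441, 0.115, 0.0494]
eef_rot: [[-0.983, 0.183, 0.001], [0.183, 0.983, 0.0], [-0.001, 0.0, -1.0]]
force: [1.1, 0.4, 0.9]
grip_width: 0.001
gripper_force: 0.0
```

Run:
```python
from h import *
st()
```

```text
12.62 TCP base [-50.8  65.5] z 49.4 F [1.1 0.4 0.9]
```

Request:
send_rows(
  travel=[
    [-0.5, 0, 0],
    [-0.5, 0, 0],
    [-0.5, 0, 0],
    [-0.5, 0, 0],
    [-0.5, 0, 0],
    [-0.3, 0, 0],
    [-0.1, 0, 0],
    [0, 0, 0],
  ],
  turn=[0, 0, 0, 0, 0, 0, 0, 0],
)

```text
time_s: 13.62
position: [0.6149, 0.102, 0.0487]
eef_rot: [[-0.983, 0.183, -0.0], [0.183, 0.983, 0.0], [0.0, 0.0, -1.0]]
force: [0.1, -0.5, 0.4]
grip_width: 0.0
gripper_force: 0.0
```

Request:
send_rows(
  travel=[
    [-0.05, 0, 0],
    [-0.05, 0, 0],
    [-0.05, 0, 0],
  ],
  turn=[0, 0, 0],
)

```text
time_s: 14.0
position: [0.6188, 0.1013, 0.0489]
eef_rot: [[-0.983, 0.183, 0.0], [0.183, 0.983, 0.0], [-0.0, 0.0, -1.0]]
force: [0.8, 0.3, -0.9]
grip_width: 0.003
gripper_force: 0.0
```

Request:
send_rows(
  travel=[
    [-0.03, 0, 0],
    [-0.03, 0, 0],
    [-0.03, 0, 0],
    [0, 0, 0],
  ],
  turn=[0, 0, 0, 0],
)

```text
time_s: 14.5
position: [0.621, 0.1008, 0.0488]
eef_rot: [[-0.983, 0.183, 0.0], [0.183, 0.983, 0.0], [-0.0, 0.0, -1.0]]
force: [0.9, -0.5, -0.7]
grip_width: 0.004
gripper_force: 0.0
```

Request:
send_rows(
  travel=[
    [-0.02, 0, 0],
    [0, 0, 0],
  ],
  turn=[0, 0],
)

```text
time_s: 14.75
position: [0.6215, 0.1008, 0.0488]
eef_rot: [[-0.983, 0.183, 0.0], [0.183, 0.983, 0.0], [-0.0, 0.0, -1.0]]
force: [-0.1, 0.8, -1.2]
grip_width: 0.002
gripper_force: 0.0
```

Request:
send_rows(
  travel=[
    [-0.02, 0, 0],
    [0, 0, 0],
  ],
  turn=[0, 0],
)

```text
time_s: 15.0
position: [0.622, 0.1007, 0.0488]
eef_rot: [[-0.983, 0.183, 0.0], [0.183, 0.983, 0.0], [-0.0, 0.0, -1.0]]
force: [-0.3, -0.2, -0.3]
grip_width: -0.001
gripper_force: 0.0
```

Request:
send_rows(
  travel=[
    [-0.02, 0, 0],
    [-0.02, 0, 0],
    [0, 0, 0],
  ],
  turn=[0, 0, 0],
)

```text
time_s: 15.38
position: [0.623, 0.1005, 0.0488]
eef_rot: [[-0.983, 0.183, 0.0], [0.183, 0.983, 0.0], [-0.0, 0.0, -1.0]]
force: [0.5, 0.0, 0.5]
grip_width: -0.003
gripper_force: 0.0
```

Request:
send_rows(
  travel=[
    [-0.03, 0, 0],
    [0, 0, 0],
  ],
  turn=[0, 0],
)

```text
time_s: 15.62
position: [0.6232, 0.1004, 0.0487]
eef_rot: [[-0.983, 0.183, -0.001], [0.183, 0.983, 0.0], [0.001, -0.0, -1.0]]
force: [-3.9, 0.4, 1.6]
grip_width: -0.002
gripper_force: 1.8
```

Request:
send_rows(
  travel=[
    [-0.03, 0, 0],
    [0, 0, 0],
  ],
  turn=[0, 0],
)

```text
time_s: 15.88
position: [0.6233, 0.1003, 0.0485]
eef_rot: [[-0.983, 0.183, -0.003], [0.183, 0.983, -0.0], [0.003, -0.001, -1.0]]
force: [-6.9, 0.5, 1.8]
grip_width: 0.004
gripper_force: 3.4
```

The contact is stiff at once with no sliding, so the carriage is firmly at the stops. Easing off and clearing.

Request:
send_rows(
  travel=[
    [0.03, 0, 0],
    [0.03, 0, 0],
    [0.05, 0, 0],
    [0.3, 0, 0],
    [0.7, 0, 0],
    [0.8, 0, -0.5],
    [0.8, 0, -0.9],
    [0.8, 0, -0.9],
  ],
  turn=[0, 0, 0, 0, 0, 0, 0, 0],
)

```text
time_s: 16.88
position: [0.5371, 0.1164, 0.1069]
eef_rot: [[-0.983, 0.183, -0.0], [0.183, 0.983, 0.0], [0.0, 0.0, -1.0]]
force: [-0.1, -0.4, 0.6]
grip_width: -0.003
gripper_force: 0.0
```

Request:
send_rows(
  travel=[
    [0.8, 0.5, -0.9],
    [0.8, 0.8, -0.6],
    [0.8, 0.8, 0],
    [0.8, 0.8, 0],
    [0.4, 0.4, 0],
    [0, 0, 0],
    [0, 0, 0],
  ],
  turn=[0, 0, 0, 0, 0, 0, 0],
)

```text
time_s: 17.75
position: [0.4652, 0.2134, 0.1438]
eef_rot: [[-0.983, 0.183, 0.0], [0.183, 0.983, 0.0], [-0.0, 0.0, -1.0]]
force: [0.2, -0.3, -0.2]
grip_width: -0.0
gripper_force: 0.0
```

Run:
```python
from h import *
st()
t=optics.grab_frame("top");s=optics.grab_frame("side")
m=omask(t)
m[:,:250]=0;m[:100]=0;m[:,430:]=0
c=max(cv2.findContours(m,0,1)[0],key=cv2.contourArea);b=cv2.boxPoints(cv2.minAreaRect(c))
print(np.array([(onz("top",p,.068)[:2]-mid)@U*1000 for p in b]).round(1).tolist())
s0=cv2.imread("pics/side0.png")[:,:,::-1]
f=lambda i:np.argwhere(omask(i,100,122)[255:310,325:350]>0).mean(0)
print("blue shift px",f(s)-f(s0))
```

```text
17.75 TCP base [-146.4  147.8] z 143.8 F [ 0.2 -0.3 -0.2]
[[38.9, 111.2], [50.1, 111.3], [50.2, 18.4], [39.1, 18.4]]
blue shift px [nan nan]<stdin>:9: RuntimeWarning: Mean of empty slice.
  ret = um.true_divide(
```

The orange carriage is square at the stops. The blue mask found nothing, but the pictures show blue unmoved and nothing went near it. Handing in.

```bash
python3 -c "
from cell import env
print(env.sign_off())"
```

```text
the job is handed in; nothing more can be done
None
```

I pushed the orange carriage along its rail until it sat square at the black rubber stops (a second gentle push found no gap), left the blue carriage untouched (by eye; a pixel check for movement gave no result), and handed the job in at about 18 s with the arm clear.

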